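# Hold a saddle bar home on the cut-off saw's sprung length stop

## Robot

A 7-joint arm with a two-finger parallel gripper is mounted at the origin on the work surface. World frame = base frame: x ahead of the robot, y to its left, z up, the work surface at z = 0. Lengths are in mm, angles in degrees, forces in N, time in s.
With the tool pointing down it reaches from about 350 to 900 mm from the base axis. Payload 7.2 kg.
Tool frame: the origin (TCP) lies at the very end of the fingers, on their centre line; the grasp point (between the pads) lies 19 mm behind it; z points along the fingers, y is the direction in which the jaws open and shut (so a half turn about z gives the same grasp; the last joint's range is limited). The gripper opens to 88 mm and grips with 3 to 60 N. Pads are 20 mm wide; open, the fingers measure 115 mm over their backs; the gripper's body (75 mm by 178 mm) begins 61 mm behind the grasp point.
Start: joints at [-3.908, 23.554, -0.728, 91.456, 0.321, 64.991, -4.71], TCP at [625.003, -0.011, 222.653] pointing down, gripper open.
Joint ranges: [-169.25, 169.25], [-16.82, 113.86], [-84.01, 82.57], [7.8, 145.47], [-59.2, 239.2], [7.22, 106.19], [-163.78, 163.78]. Speed limits (degrees/s): [136.94, 136.94, 172.46, 172.46, 180, 180, 180].

## Interface

Orientations are given as [roll, pitch, yaw] about the fixed x, y, z axes, in that order (R = Rz(yaw) Ry(pitch) Rx(roll)).
In Python, from cell import ctrl gives the robot as it stands. The module is installed in compiled form; this text tells all that it offers. Calls block until the motion is done:
- ctrl.move_ptp(position, orientation): joint-space move of the TCP to a pose.
- ctrl.servo_line(position, rot=None, rate=150, f_stop=None): straight line of the TCP; rot=None keeps the orientation; rate is the mean speed in mm/s. With f_stop (N) it stops when the force on the tool has changed by that much, and returns True; else False.
- ctrl.set_joints(angles): joint-space move.
- ctrl.ungrasp() and ctrl.close_gripper(): open the fingers fully, or close them until they stop; the grip force is fixed at half the most.
- ctrl.dwell(seconds).
- ctrl.ik(position, orientation): joint angles nearest the present ones, or None.
- ctrl.get_obs(): the state.
- ctrl.get_image(name): name is "scene" or "side" or "wrist"; returns the picture (480x640x3 uint8, red, green, blue); there is no depth.
- ctrl.camera_params(name): a dict with "K" (3x3 intrinsics, pixels), "R" (3x3) and "t" (3): a world point X has camera coordinates R X + t; the wrist camera has in their place "tool_from_camera" (4x4, takes a point from camera to tool coordinates, whose origin is the TCP and whose axes are the flange's). Camera axes: x right, y down, z forward; pixel columns grow to the right and rows downward; lengths in mm; the calibration is good to about 2 mm. A picture is of the moment at which its call begins: read the wrist's pose just before it. camera_params takes no time and is no camera call.
A pose or a line that the arm cannot do raises ctrl.MotionError and nothing moves.
- ctrl.finish_job(): hands the job in, once; it reports no verdict.
The state is a dict: "t": time; "q": joint angles; "joint_vel": joint speeds; "joint_efforts": joint torques, N m; "position": TCP position; "ee_rot": TCP orientation; "wrist_force": force on the tool from outside, world axes, zero at the start; "wrist_torque": the same for the moment, N m; "width": finger opening in mm.
Only numpy, scipy, OpenCV 4.12 (cv2) and the standard library are available. Lean on these libraries where they do the work, as an engineer would, in place of code of your own. Each camera call takes 0.05 s, during which the arm holds its last target.

## Task

Take the square steel saddle bar from the bench and lay it on the cut-off saw's table and outboard rest, short of the ejector pin; then slide it along the fence, pressing the sprung ejector pin in until the bar's end meets the face of the length stop. Finish still holding the bar there, flat on the table, along the fence and pressed firmly against the stop, ready for the cut; leave the flat bar and the other things on the bench alone.

Things in the scene. Friction and masses are not known exactly. Their poses are not given: they have to be found in the camera images.
- saw: Small bench cut-off saw on a plywood board 240 x 450 x 18 mm, fixed. Origin on the bench surface, z up. Stock lies along the saw's y axis, +y pointing to the length stop; the fence is on the +x side, away from the robot. Home for the 340 mm bar: its centre at x -6, y 0, z +54 mm. Between rest and table (y -115..+50 mm) the bar spans free air, 30 mm above the board: room for fingers.
- saw_table (a point): Middle of the aluminium table's top, 48 mm above the bench, at saw x 0, y +99, z +48 mm; axes as the saw's. The table spans saw x -58..+70, y +50..+148 mm. The two-part fence stands on it: face at saw x = 0, looking to -x, y +50..+150 mm, 75 mm above the bench.
- rest_top (a point): Middle of the outboard rest's fence line: saw x 0, y -130, z +48 mm; axes as the saw's. The rest is a steel plate on a post, saw x -40..0, y -145..-115 mm, 48 mm above the bench, with a lip 18 mm tall in line with the fence (face at saw x = 0).
- saw_head: Saw head (arm, blade, motor, handle), fixed, raised and leaning back; its frame is the saw's frame. It lies at saw y +80..+190 mm, all of it behind the fence face (x above 0), up to about 300 mm above the bench, so the bar can be lowered from above in front of the fence.
- length_stop: Aluminium stop block clamped beyond the +y end of the saw table; its frame is the saw's frame. Its flat face, the hard stop, is at saw y = +170 mm, looking to -y, saw x -22..+44 mm, 28 to 70 mm above the bench. It does not move. A push of about 20 N along +y (the pin's 8 N and the bar's sliding friction included) seats the bar firmly.
- pin_nose (a point): Centre of the front end of the ejector pin, an 8 mm round steel pin through the stop block that kicks the cut piece clear. Free, it stands 12 mm out of the stop face: saw x -6, y +158, z +54 mm; it moves along saw +y when pressed.
- ejector_pin (a joint): How far the sprung ejector pin is pressed in, m: 0 = free, standing 12 mm out; 0.012 = flush with the stop face, the bar's end on the hard stop. The spring pushes back with about 3 N at 0 and 8 N at 0.012, and pushes the bar back off the stop if it is let go.
- square_bar: Solid square steel saddle bar, 12 x 12 x 340 mm, about 0.38 kg, lying on the bench to the right of the saw. Origin at its centre; x along its length (both ends and all four sides are alike). It lies roughly along the world x axis, beside the flat bar, on either side of it.
- flat_bar: Flat steel bar, 25 x 6 x 340 mm, lying beside the square bar. Origin at its centre, x along its length. Not for this job.
- nail_jar: Closed glass jar, 60 mm across, 70 mm tall, origin under its centre. Bystander.
- hammer: Hammer 280 mm long, lying on the bench near the robot, to its left. Bystander.

How it is judged:
By the outcome, as a careful person would: the job done as asked, in the order asked, and still so for the second after the job is handed in, while the arm keeps its last pose, push and grip.
It also fails if it takes over 48 s, if anything falls off the work surface, if the arm or the gripper's body presses on something with over 40 N, if the wrist force passes 120 N, or if a joint passes its speed limit or range.

## Working session

There is one attempt and no reset: what is moved stays moved. The work goes in short steps, each a Python script; the robot and the scene stay as the last script left them, time stands still between calls to the robot, and variables do not carry over. Pictures are saved under pics/ and viewed, and the job is handed in when it is done.

```bash
mkdir -p pics; ls; python3 - <<'E'
from cell import ctrl
import cv2
for n in ["scene","side","wrist"]:
    im=ctrl.get_image(n); cv2.imwrite(f"pics/{n}0.png",im[:,:,::-1])
    p=ctrl.camera_params(n); print(n,p)
o=ctrl.get_obs(); print(o)
E
```

```text
pics
scene {'K': array([[565.50825894,   0.        , 310.88720655],
       [  0.        , 565.50825894, 232.71303914],
       [  0.        ,   0.        ,   1.        ]]), 'R': array([[-0.2717863 ,  0.96224713,  0.01458306],
       [ 0.80149787,  0.23471823, -0.55000774],
       [-0.53266628, -0.13779627, -0.83503223]]), 't': array([ 165.4012844 , -333.63302232, 1494.14771778])}
side {'K': array([[456.27534025,   0.        , 324.18199362],
       [  0.        , 456.27534025, 232.78640856],
       [  0.        ,   0.        ,   1.        ]]), 'R': array([[ 0.99829924, -0.05828654, -0.0011447 ],
       [-0.03743405, -0.6258496 , -0.77904491],
       [ 0.04469143,  0.77776279, -0.62696708]]), 't': array([-486.97038513,   50.64105089, 1015.30285169])}
wrist {'K': array([[339.91161245,   0.        , 321.53827043],
       [  0.        , 339.91161245, 235.64623431],
       [  0.        ,   0.        ,   1.        ]]), 'tool_from_camera': array([[ 6.24379667e-04, -9.58082708e-01, -2.86491073e-01,
         8.04932586e+01],
       [ 9.99999805e-01,  6.02268231e-04,  1.65299279e-04,
        -1.
[... 176 characters left out ...]
00e+00]])}
{'t': 0.15, 'q': array([-3.90709115, 23.58946291, -0.72667428, 91.49185582,  0.32174424,
       64.98890436, -4.71067421]), 'joint_vel': array([ 0.07758702, -0.11552593, -0.05487049, -0.13522838, -0.00883699,
       -0.02549444, -0.00944099]), 'joint_efforts': array([ 1.23447033e-03, -5.88331139e+01,  6.41932636e-01, -2.91289848e+01,
       -5.37989591e-02,  1.57438387e-02,  1.06989046e-04]), 'position': array([ 6.24628759e+02, -5.98944247e-02,  2.22011116e+02]), 'ee_rot': array([-1.79932093e+02,  6.21405625e-03,  8.99987562e+01]), 'wrist_force': array([-0.38694824,  0.85603813, -0.97566078]), 'wrist_torque': array([0.01169488, 0.02873295, 0.01414064]), 'width': 88.16196553485165}
```

View pics/scene0.png

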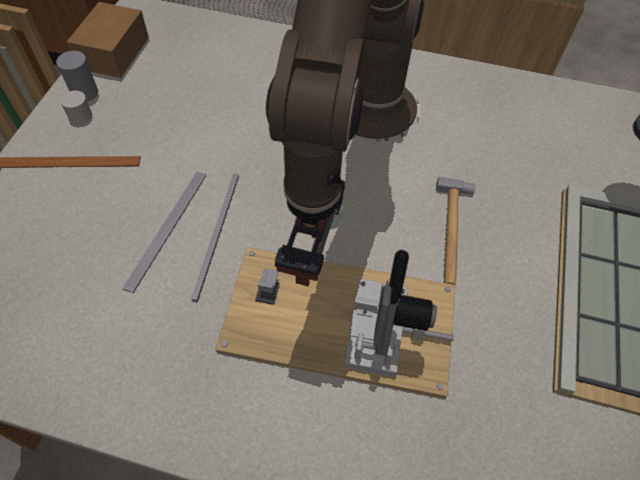

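View pics/side0.png

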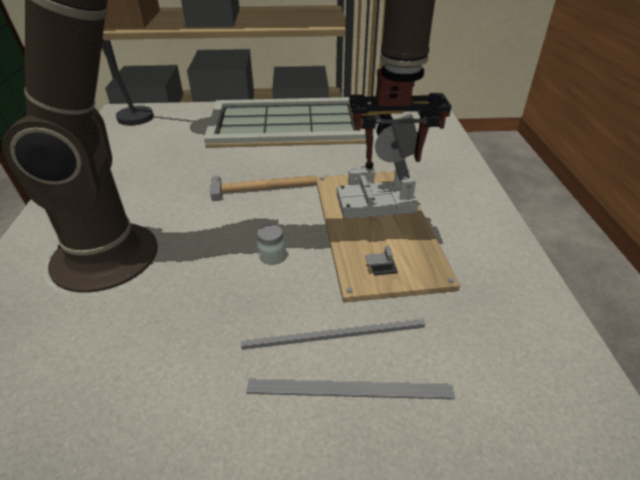

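View pics/wrist0.png

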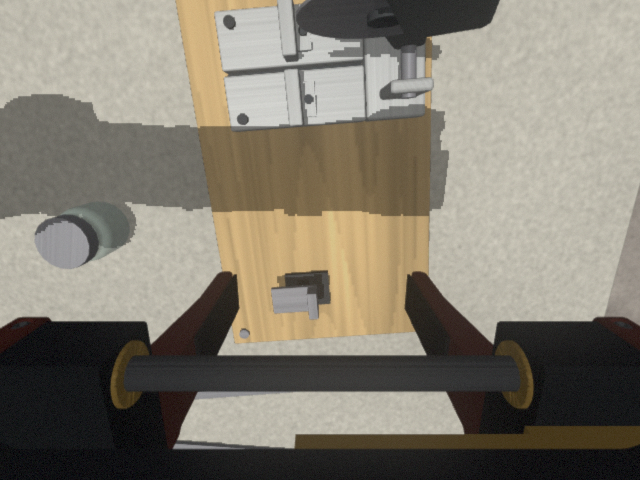

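The scene and side views show the square bar nearest the saw: side ends are about (242,345) and (424,323), scene ends about (236,176) and (196,299). The flat bar is further right. The wrist view shows the rest at about (298,297) and the table at about (300,90). Next I'll work out rough positions.

```bash
cat > h.py <<'E'
from cell import ctrl
import numpy as np, cv2
from scipy.spatial.transform import Rotation as Rn
def ray(cam,uv,obs=None,P=None):
    p=P or ctrl.camera_params(cam); d=np.linalg.inv(p["K"])@np.array([uv[0],uv[1],1.])
    if cam=="wrist":
        T=p["tool_from_camera"]; R=Rn.from_euler("xyz",obs["ee_rot"],degrees=True).as_matrix()
        return R@T[:3,3]+obs["position"], R@T[:3,:3]@d
    return -p["R"].T@p["t"], p["R"].T@d
def onz(cam,uv,z,obs=None):
    o,d=ray(cam,uv,obs); return o+d*(z-o[2])/d[2]
def proj(cam,X,obs=None):
    p=ctrl.camera_params(cam);X=np.asarray(X,float)
    if cam=="wrist":
        T=p["tool_from_camera"]; R=Rn.from_euler("xyz",obs["ee_rot"],degrees=True).as_matrix()
        c=T[:3,:3].T@(R.T@(X-obs["position"])-T[:3,3])
    else: c=p["R"]@X+p["t"]
    u=p["K"]@c; return u[:2]/u[2]
def snap(cam,name):
    o=ctrl.get_obs(); im=ctrl.get_image(cam)[:,:,::-1].copy(); cv2.imwrite(f"pics/{name}.png",im)
    np.savez(f"pics/{name}.npz",position=o["position"],ee_rot=o["ee_rot"]); return o,im
def load(name): 
    return dict(np.load(f"pics/{name}.npz")), cv2.imread(f"pics/{name}.png")
E
python3 - <<'E'
from h import *
np.set_printoptions(precision=1,suppress=True)
for c,l in (("side",[(243,345),(424,323)]),("scene",[(236,176),(196,299)])):
    for uv in l: print(c,onz(c,uv,9))
print("flat",onz("side",(248,387),5),onz("side",(453,392),5))
print("jar",onz("side",(272,258),0))
o={"position":np.array([624.63,-.06,222.0]),"ee_rot":[-179.93,0,90]}
for n,uv,z in (("table tl",(226,78),48),("table bl",(235,130),48),("table br",(424,115),48),("rest l",(272,290),48),("restlip",(318,318),66)):print(n,onz("wrist",uv,z,o))
E
```

```text
side [ 326.9 -269.9    9. ]
side [ 660.8 -239.3    9. ]
scene [ 331.2 -263.8    9. ]
scene [ 660.9 -231.6    9. ]
flat [ 341.2 -352.5    5. ] [ 676.4 -381.5    5. ]
jar [370.5 -30.3   0. ]
table tl [536.6 129.   48. ]
table bl [541.5  84.   48. ]
table br [718.8  97.5  48. ]
rest l [569.6 -81.6  48. ]
restlip [ 619.7 -105.2   66. ]
```

```bash
python3 - <<'E'
from h import *
ctrl.move_ptp([590,70,330],[180,0,90]); snap("wrist","w1"); print(ctrl.get_obs()["t"],ctrl.get_obs()["position"])
snap("scene","s1")
E
```

```text
0.7917 [589.71636017  69.08506513 328.95129463]
```

View pics/w1.png

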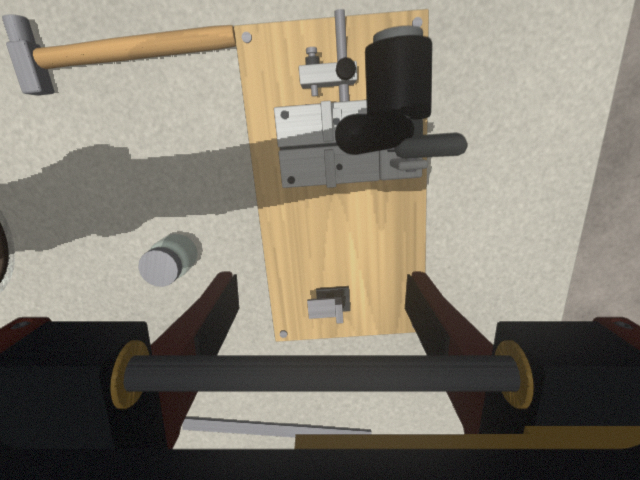

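The wrist view now shows the whole saw: the table at rows 100-187, the stop block at (328,75) and the rest at (325,308). I'll enlarge these.

```bash
python3 - <<'E'
import cv2,numpy as np
im=cv2.imread("pics/w1.png")
a=cv2.resize(im[55:205,260:400],None,fx=4,fy=4,interpolation=cv2.INTER_CUBIC)
cv2.imwrite("pics/c1.png",a)
b=cv2.resize(im[275:350,265:365],None,fx=6,fy=6,interpolation=cv2.INTER_CUBIC)
cv2.imwrite("pics/c2.png",b)
E
```

```text
(no output)
```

View pics/c1.png

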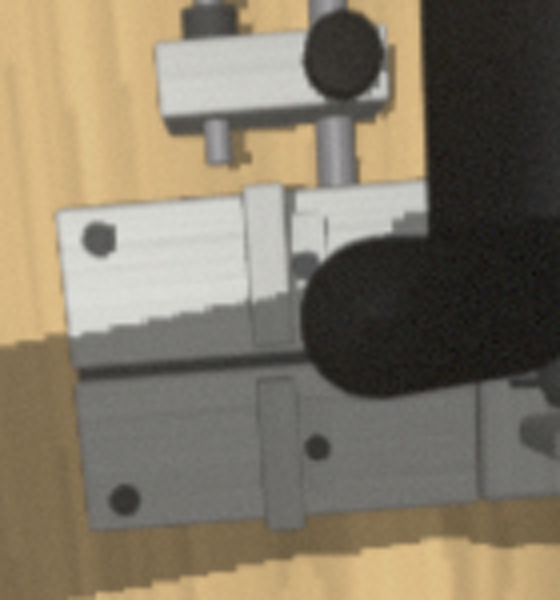

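View pics/c2.png

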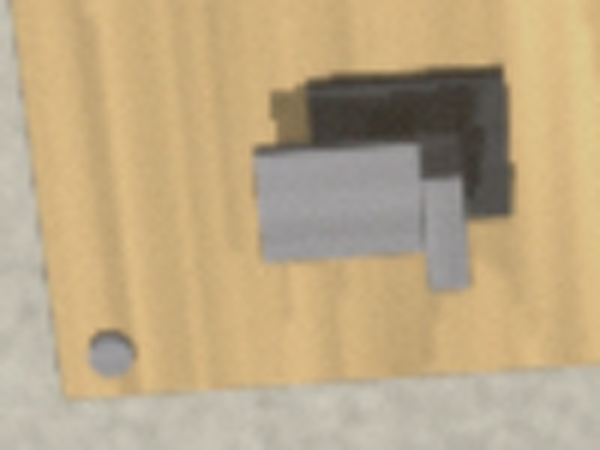

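```bash
cat > fit.py <<'E'
from h import *
from scipy.optimize import least_squares
np.set_printoptions(precision=2,suppress=True)
o,_=load("w1")
L=[((274.5,108),(-58,148,48)),((283,187.5),(-58,50,48)),((300.5,84.5),(-22,170,70)),((314.75,95.7),(-6,158,56)),
((307.3,299.7),(-40,-115,48)),((309,318.7),(-40,-145,48)),((336.3,323.3),(0,-145,66)),((335.3,304.7),(0,-115,66)),((275.3,341.3),(-120,-225,18)),((236,26),(-120,225,18)),((321.25,102),(0,150,75)),((327,187),(0,50,75))]
W=np.array([onz("wrist",uv,s[2],o)[:2] for uv,s in L]);S=np.array([s[:2] for _,s in L],float)
def f(p):
    c,s=np.cos(p[2]),np.sin(p[2]); return S@np.array([[c,s],[-s,c]])+p[:2]-W
r=least_squares(lambda p:f(p).ravel(),[615,40,0],loss="soft_l1")
print(r.x[:2],np.degrees(r.x[2])); print(f(r.x))
for yw in [r.x]:
  c,s=np.cos(yw[2]),np.sin(yw[2])
  for cam in("scene","side"):
    im=snap(cam,cam+"chk")[1]
    for uv,q in L:
        X=[*(np.array([[c,-s],[s,c]])@q[:2]+yw[:2]),q[2]]
        u=proj(cam,X); cv2.circle(im,tuple(int(round(v*16)) for v in u),24,(0,0,255),-1,cv2.LINE_AA,4)
    x0,y0=(210,240) if cam=="scene" else (310,130)
    cv2.imwrite(f"pics/{cam}chk2.png",cv2.resize(im[y0:y0+180,x0:x0+250],None,fx=3,fy=3,interpolation=cv2.INTER_CUBIC))
E
python3 fit.py
```

```text
[599.77  37.61] 4.24534254106093
[[ -0.14   0.18]
 [ -0.24   0.04]
 [  0.57   1.03]
 [  1.42   0.74]
 [ -0.08  -0.8 ]
 [ -0.03   0.21]
 [  0.49  -0.07]
 [  0.06   0.53]
 [-18.18 -26.98]
 [-20.13 -24.17]
 [  0.23   1.8 ]
 [  0.49  -0.42]]
```

```bash
sed -i 's/((275.3,341.3),(-120,-225,18)),((236,26),(-120,225,18)),//' fit.py; python3 fit.py
```

```text
[599.53  37.35] 4.309624484417357
[[-0.54 -0.15]
 [-0.52 -0.29]
 [ 0.14  0.73]
 [ 1.01  0.46]
 [-0.19 -1.09]
 [-0.1  -0.08]
 [ 0.42 -0.32]
 [-0.05  0.28]
 [-0.17  1.53]
 [ 0.2  -0.69]]
```

View pics/scenechk2.png

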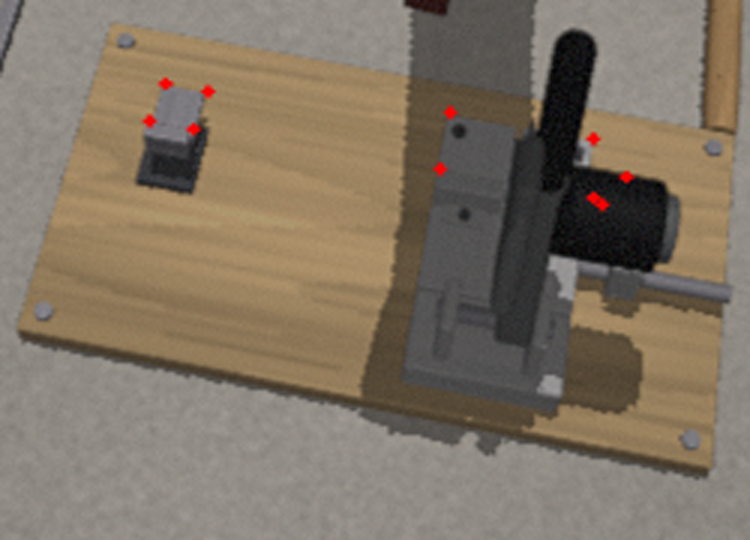

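View pics/sidechk2.png

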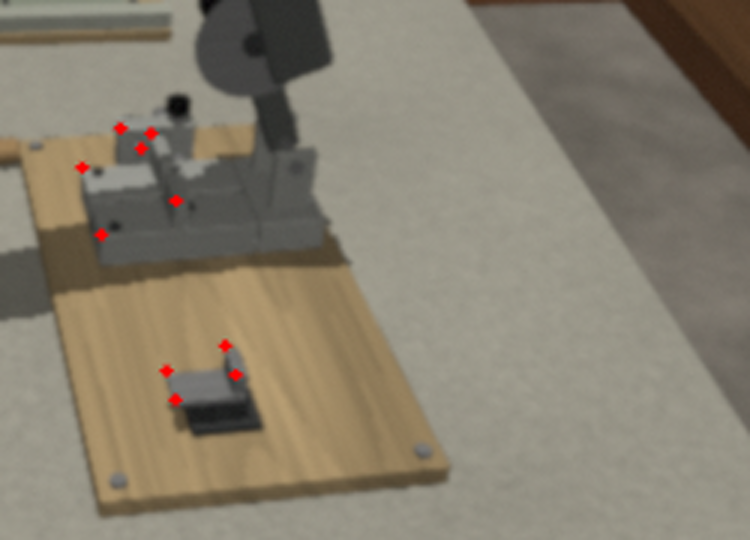

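Offsets between the cameras are about 2-3 mm, which fits the calibration, and I'll use contact for the last few mm. Now I'll look at the bar from above the grasp.

```bash
python3 - <<'E'
from h import *
np.set_printoptions(precision=1,suppress=True)
print(ctrl.ik([475,-251,3],[180,0,5.3]),ctrl.ik([590,20,60],[180,0,94.3]))
ctrl.move_ptp([475,-251,230],[180,0,5.3]); snap("wrist","w2"); o=ctrl.get_obs(); print(o["t"],o["position"],o["ee_rot"])
E
```

```text
[  9.2  32.9  17.6 115.  -16.9  34.5 -46.5] [ -5.4  30.7  -1.7 104.9   1.2  44.4  -3.4]
2.425 [ 476.1 -249.7  230.2] [-180.    -0.     5.5]
```

View pics/w2.png

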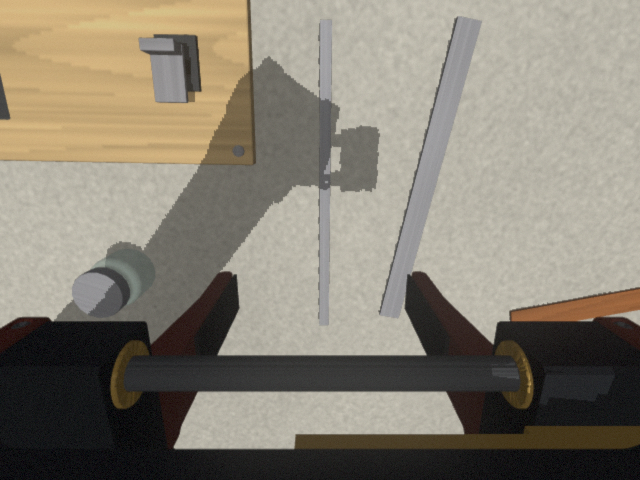

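```bash
python3 - <<'E'
from h import *
np.set_printoptions(precision=1,suppress=True)
o,im=load("w2")
e1,e2=onz("wrist",(326,19),12,o),onz("wrist",(324,325.5),12,o)
c=(e1+e2)/2;u=(e1-e2)[:2];L=np.linalg.norm(u);u/=L;n=np.array([-u[1],u[0]])
print(e1,e2,L,c,np.degrees(np.arctan2(u[1],u[0])))
for uv in((458,17),(381,316),(481,19),(401,318)):
    p=onz("wrist",uv,6 ,o)[:2]-c[:2]; print(uv,p@u,p@n)
hsv=cv2.cvtColor(im,cv2.COLOR_BGR2HSV)
for v in (60,100,150,200,250,300): print(v,[ (x,im[v,x].tolist()) for x in range(316,334,2)])
E
```

```text
[ 661.4 -234.4   12. ] [ 322.1 -265.9   12. ] 340.7793291958624 [ 491.7 -250.2   12. ] 5.312170150271561
(458, 17) 174.29661557323763 -131.37372140915895
(381, 316) -160.01534289970354 -72.73290367054315
(481, 19) 172.6322081923297 -154.49036678730755
(401, 318) -162.78128113230827 -98.45834735455597
60 [(316, [165, 178, 183]), (318, [115, 122, 123]), (320, [160, 156, 157]), (322, [161, 159, 160]), (324, [166, 162, 163]), (326, [164, 162, 162]), (328, [162, 160, 160]), (330, [160, 157, 158]), (332, [166, 176, 181])]
100 [(316, [101, 108, 109]), (318, [103, 109, 113]), (320, [100, 100, 102]), (322, [112, 108, 110]), (324, [112, 112, 111]), (326, [101, 99, 100]), (328, [103, 103, 102]), (330, [151, 148, 150]), (332, [158, 171, 173])]
150 [(316, [103, 111, 113]), (318, [100, 107, 109]), (320, [97, 95, 98]), (322, [91, 92, 91]), (324, [94, 92, 94]), (326, [99, 96, 95]), (328, [93, 92, 91]), (330, [108, 112, 113]), (332, [170, 182, 186])]
200 [(316, [169, 181, 183]), (318, [119, 127, 130]), (320, [153, 151, 152]), (322, [155, 153, 154]), (324, [157, 157, 156]), (326, [157, 153, 153]), (328, [155, 153, 153]), (330, [167, 179, 181]), (332, [173, 184, 188])]
250 [(316, [168, 181, 185]), (318, [133, 143, 146]), (320, [156, 155, 153]), (322, [159, 157, 158]), (324, [157, 156, 156]), (326, [157, 154, 155]), (328, [157, 155, 155]), (330, [166, 178, 182]), (332, [170, 183, 187])]
300 [(316, [170, 181, 186]), (318, [118, 127, 129]), (320, [155, 155, 154]), (322, [156, 154, 153]), (324, [158, 157, 157]), (326, [152, 151, 149]), (328, [162, 162, 164]), (330, [172, 185, 190]), (332, [169, 180, 186])]
```

The square bar measures 340.8 mm, centred at (491.7, -250.2) with yaw 5.3°. The flat bar is over 90 mm away at the grasp, so I'll grasp 20 mm behind centre.

```bash
python3 - <<'E'
from h import *
np.set_printoptions(precision=2,suppress=True)
R=[180,0,5.31]
ctrl.servo_line([471.8,-252.1,40],R,rate=150); ctrl.dwell(.2)
print(ctrl.get_obs()["position"])
print(ctrl.servo_line([471.8,-252.1,2.5],R,rate=40,f_stop=8)); ctrl.dwell(.2)
o=ctrl.get_obs();print(o["position"],o["wrist_force"],o["ee_rot"])
ctrl.close_gripper(); o=ctrl.get_obs();print(o["width"],o["wrist_force"],o["t"])
ctrl.servo_line([471.8,-252.1,60],rate=80);ctrl.dwell(.3)
o=ctrl.get_obs();print(o["position"],o["width"],o["wrist_force"],o["wrist_torque"],o["t"])
snap("wrist","w3");snap("side","d3")
E
```

```text
[ 472.22 -252.24   40.62]
False
[ 471.95 -252.17    2.75] [ 0.54 -0.03 -0.7 ] [179.99  -0.02   5.31]
11.832440817965328 [-0.21 -1.01 -1.13] 6.475
[ 471.55 -252.05   59.6 ] 11.35075292265486 [-0.62  0.68 -3.31] [0.03 0.14 0.04] 7.6417
```

View pics/d3.png

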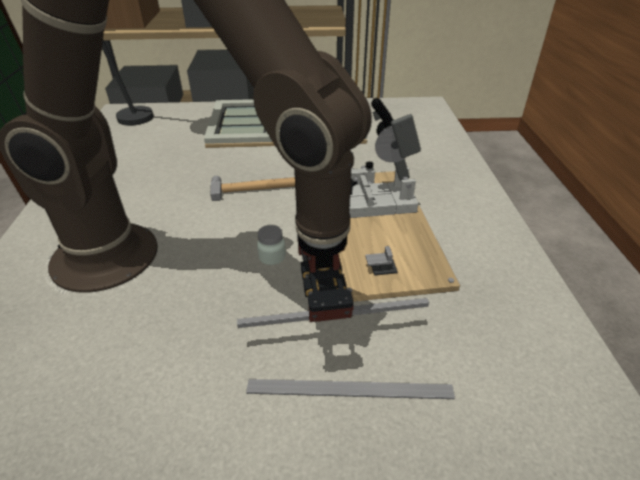

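View pics/w3.png

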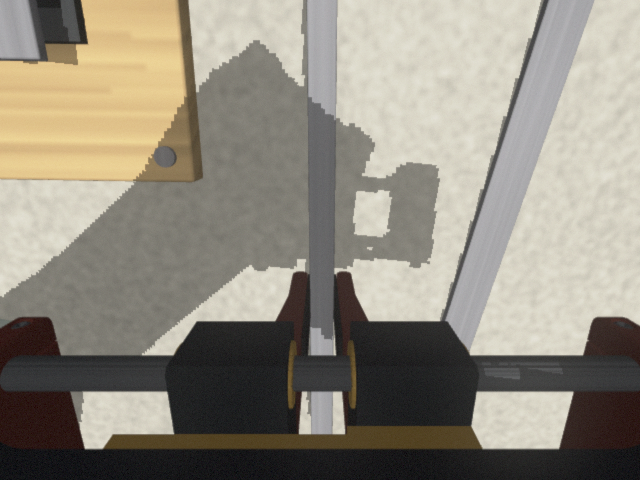

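Grasped (width about 11.8 mm) and lifted: the square bar hangs level and the flat bar is undisturbed. Carrying it to the saw now.

```bash
cat >> h.py <<'E'
SY=4.31; SO=np.array([599.53,37.35])
def saw(x,y,z):
    a=np.radians(SY);c,s=np.cos(a),np.sin(a)
    return [SO[0]+c*x-s*y,SO[1]+s*x+c*y,z]
def tosaw(p):
    a=np.radians(SY);c,s=np.cos(a),np.sin(a);d=np.asarray(p)[:2]-SO
    return np.array([c*d[0]+s*d[1],-s*d[0]+c*d[1],p[2]])
RS=[180,0,90+SY]
E
python3 - <<'E'
from h import *
np.set_printoptions(precision=2,suppress=True)
ctrl.servo_line([471.8,-252.1,200],rate=200)
ctrl.move_ptp(saw(-60,-42,200),RS)
ctrl.servo_line(saw(-18,-42,110),RS,rate=120);ctrl.dwell(.3)
o=ctrl.get_obs();print(tosaw(o["position"]),o["ee_rot"],o["width"],o["wrist_force"],o["wrist_torque"],o["t"])
snap("wrist","w4");snap("side","d4");snap("scene","s4")
E
```

```text
[-17.84 -42.03 110.59] [179.95   0.    94.31] 12.018783206745127 [-0.14 -0.49 -3.32] [-0.01 -0.05 -0.  ] 10.8583
```

View pics/w4.png

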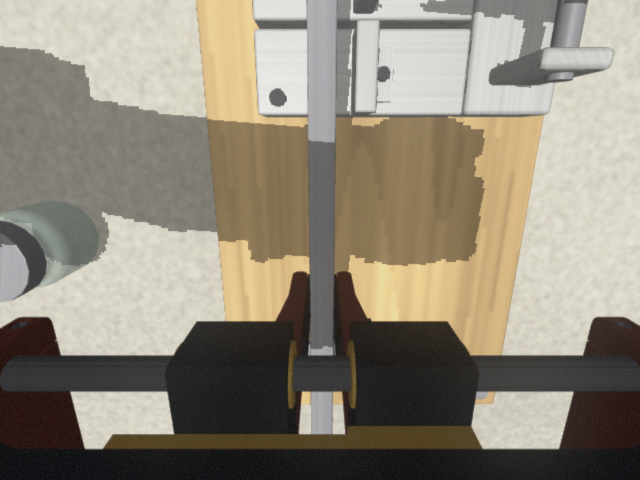

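View pics/d4.png

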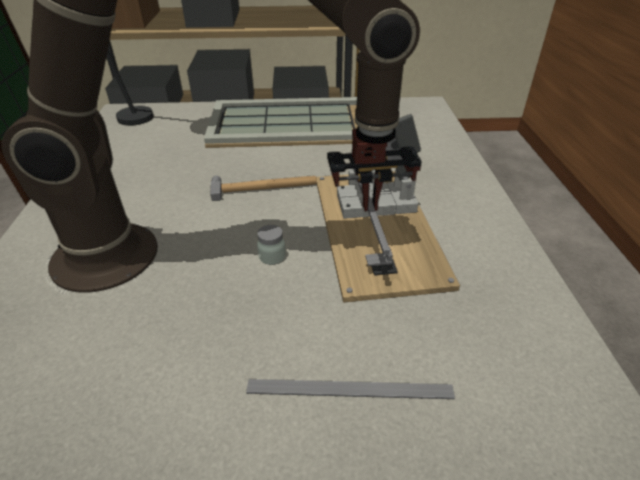

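View pics/s4.png

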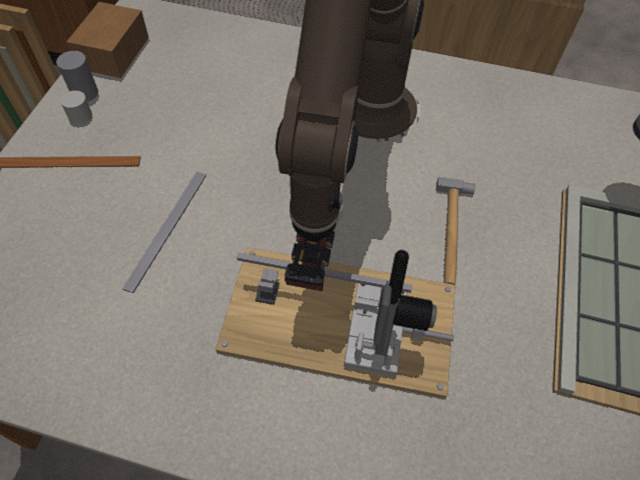

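```bash
python3 - <<'E'
from h import *
np.set_printoptions(precision=1,suppress=True)
for z in(100,107,114,120):
    print(z,tosaw(onz("scene",(238,257),z)),tosaw(onz("scene",(410.5,289.5),z)))
s=cv2.imread("pics/s4.png");d=cv2.imread("pics/d4.png")
a=cv2.resize(s[235:310,225:425],None,fx=4,fy=4,interpolation=cv2.INTER_CUBIC)
b=cv2.resize(d[190:280,320:440],None,fx=5,fy=5,interpolation=cv2.INTER_CUBIC)
cv2.imwrite("pics/c4.png",a);cv2.imwrite("pics/c5.png",b)
E
```

```text
100 [ -23.5 -192.4  100. ] [-21.9 149.6 100. ]
107 [ -19.6 -190.7  107. ] [-18.  148.9 107. ]
114 [ -15.7 -188.9  114. ] [-14.1 148.2 114. ]
120 [ -12.3 -187.4  120. ] [-10.7 147.6 120. ]
```

View pics/c4.png

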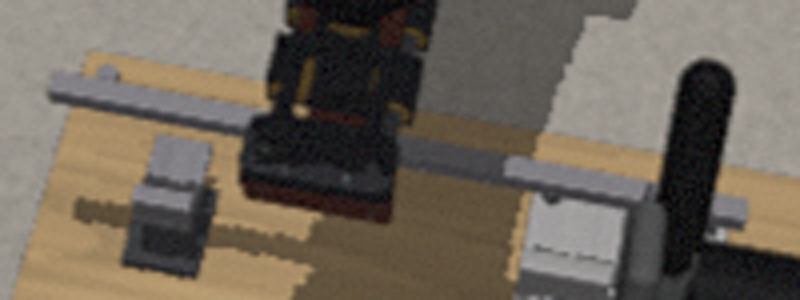

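View pics/c5.png

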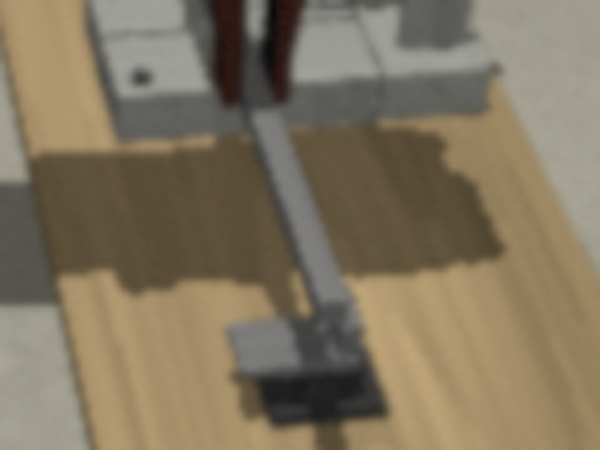

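The bar is level, with its +y end at saw y of about 148 and x of about -17, both as expected. Lowering it.

```bash
python3 - <<'E'
from h import *
np.set_printoptions(precision=2,suppress=True)
def pr(n):
    o=ctrl.get_obs();print(n,tosaw(o["position"]),o["width"],o["wrist_force"],o["wrist_torque"],round(o["t"],2))
ctrl.servo_line(saw(-16,-44,62),RS,rate=80);ctrl.dwell(.3);pr("pre")
print(ctrl.servo_line(saw(-16,-44,49),RS,rate=12,f_stop=5));pr("down");ctrl.dwell(.2);pr("down")
snap("wrist","w5");snap("side","d5")
E
```

```text
pre [-15.73 -43.99  62.48] 11.63831460815343 [-0.87 -0.98 -3.4 ] [-0.1  -0.04  0.06] 12.06
True
down [-16.12 -44.01  50.5 ] 11.797742293270971 [-0.47 -0.32  6.45] [ 0.02  0.15 -0.02] 12.94
down [-16.1  -43.99  50.49] 11.4874038284851 [-0.56  0.67  6.56] [ 0.04  0.08 -0.  ] 13.14
```

View pics/w5.png

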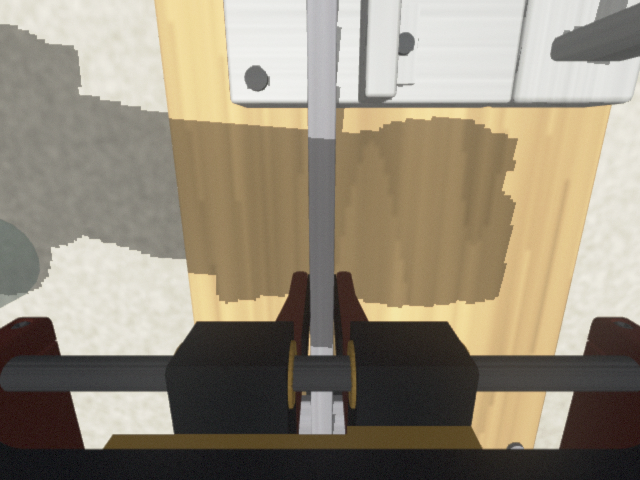

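View pics/d5.png

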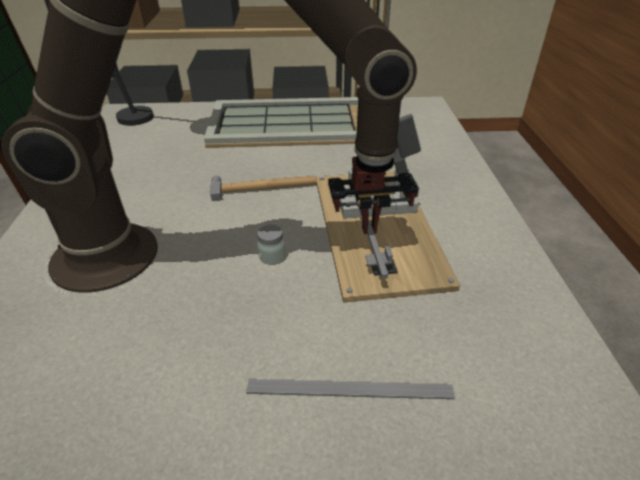

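The bar touched down at TCP z 50.5, as expected, and lies across the table and rest about 10 mm off the fence, short of the pin. Sliding it to the fence.

```bash
python3 - <<'E'
from h import *
np.set_printoptions(precision=2,suppress=True)
def pr(n):
    o=ctrl.get_obs();print(n,tosaw(o["position"]),o["ee_rot"],o["width"],o["wrist_force"],o["wrist_torque"],round(o["t"],2))
print(ctrl.servo_line(saw(0,-44,50.2),RS,rate=12,f_stop=9));pr("fence");ctrl.dwell(.2);pr("fence")
snap("wrist","w6");snap("scene","s6")
E
```

```text
True
fence [-16.06 -43.98  50.53] [-179.78   -0.     94.31] 11.587209294649819 [-0.51  0.23  4.49] [ 0.06  0.14 -0.04] 13.7
fence [-16.09 -43.98  50.5 ] [-179.79   -0.     94.31] 11.852506312181848 [-1.28 -0.55  5.49] [ 0.01  0.09 -0.03] 13.9
```

View pics/w6.png

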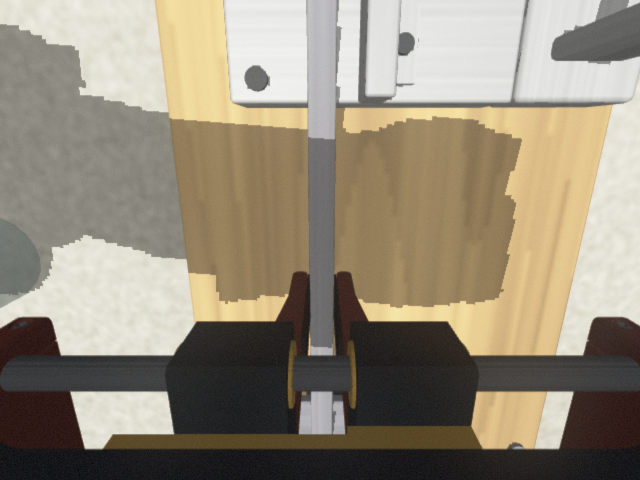

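The height command pressed down and tripped the stop. I'll retry slightly higher.

```bash
python3 - <<'E'
from h import *
np.set_printoptions(precision=2,suppress=True)
def pr(n):
    o=ctrl.get_obs();print(n,tosaw(o["position"]),o["ee_rot"],o["width"],o["wrist_force"],o["wrist_torque"],round(o["t"],2))
for i in range(2):
    r=ctrl.servo_line(saw(2,-44,50.6),RS,rate=15,f_stop=10);pr(r)
    if tosaw(ctrl.get_obs()["position"])[0]>-9: break
ctrl.dwell(.2);pr("fence")
snap("wrist","w7");snap("scene","s7")
E
```

```text
True [-16.12 -44.02  50.49] [-179.58   -0.     94.3 ] 12.20209490145486 [-0.64  0.07  5.03] [-0.02  0.18  0.03] 14.42
True [-16.08 -44.01  50.52] [-179.4    -0.     94.29] 11.807886185275963 [-0.33  0.03  4.76] [ 0.03  0.11 -0.04] 14.83
fence [-16.07 -44.    50.56] [-179.41   -0.     94.3 ] 11.48713092408489 [-0.86  0.38  5.49] [0.02 0.13 0.03] 15.03
```

View pics/w7.png

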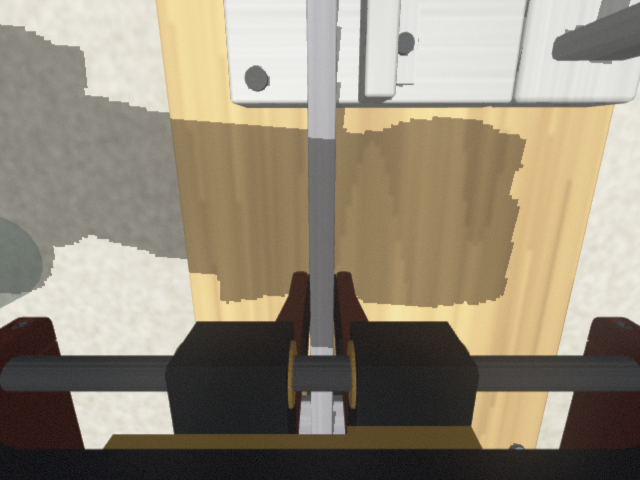

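The bar isn't sliding sideways: the tip stays put while the tool tilts slightly. Next I'll lift about 2 mm, shift to near the fence and lower again with light pressure.

```bash
python3 - <<'E'
from h import *
np.set_printoptions(precision=2,suppress=True)
def pr(n):
    o=ctrl.get_obs();print(n,tosaw(o["position"]),o["ee_rot"],o["width"],o["wrist_force"],o["wrist_torque"],round(o["t"],2))
ctrl.servo_line(saw(-16,-44,53.5),RS,rate=15);ctrl.dwell(.2);pr("up")
r=ctrl.servo_line(saw(0,-44,53.5),RS,rate=12,f_stop=7);pr(r);ctrl.dwell(.2);pr("fence")
snap("wrist","w8")
E
```

```text
up [-16.15 -44.    53.29] [-179.98   -0.     94.31] 11.593760374985644 [ 0.81 -0.71 -3.3 ] [-0.08 -0.04 -0.  ] 15.73
True [ -6.55 -43.99  52.36] [-179.72    0.     94.32] 11.716396334880505 [-0.76  0.25 -3.42] [-0.07 -0.06 -0.02] 16.66
fence [ -7.36 -44.04  51.67] [-179.64    0.     94.31] 11.596634367426773 [ 0.19 -0.19 -4.22] [-0.07  0.02  0.  ] 16.86
```

View pics/w8.png

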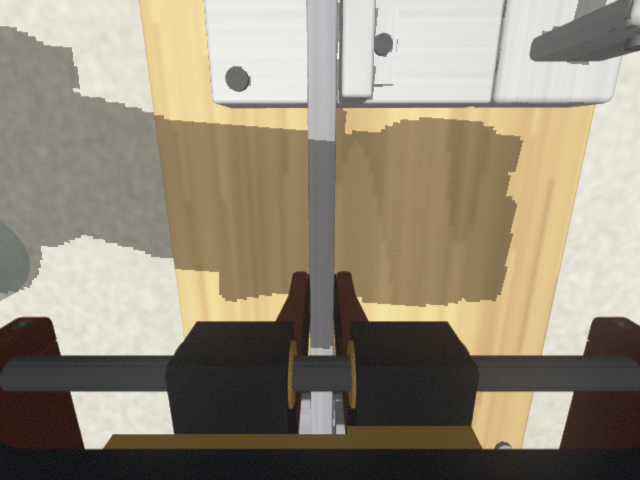

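It made fence contact at TCP saw x of about -6.5, matching the calibration. Now lowering onto the table with explicit small targets and watching the forces.

```bash
python3 - <<'E'
from h import *
np.set_printoptions(precision=2,suppress=True)
def fs(f):
    a=np.radians(SY);c,s=np.cos(a),np.sin(a);return np.array([c*f[0]+s*f[1],-s*f[0]+c*f[1],f[2]])
def pr(n):
    F=np.mean([fs(ctrl.get_obs()["wrist_force"]) for _ in range(4)],0);o=ctrl.get_obs();print(n,tosaw(o["position"]),o["ee_rot"],round(o["width"],2),F,o["wrist_torque"],round(o["t"],2))
ctrl.servo_line(saw(-8,-44,52),RS,rate=20);ctrl.dwell(.15);pr("a")
for z in (51,50.5,50):
    ctrl.servo_line(saw(-8,-44,z),RS,rate=10);ctrl.dwell(.1);pr(z)
    if fs(ctrl.get_obs()["wrist_force"])[2]>4: break
for x in(-7,-6,-5.5):
    ctrl.servo_line(saw(x,-44,z),RS,rate=10);ctrl.dwell(.1);pr(x)
    if abs(fs(ctrl.get_obs()["wrist_force"])[0])>8: break
E
```

```text
a [ -7.97 -43.99  52.04] [179.99   0.    94.31] 11.83 [ 0.86  0.46 -3.34] [-0.08 -0.03 -0.01] 17.31
51 [ -7.97 -44.    51.  ] [180.    -0.    94.31] 11.2 [ 0.2  -0.35 -2.89] [-0.05 -0.05  0.03] 17.66
50.5 [ -7.91 -43.99  50.57] [179.99  -0.    94.31] 11.85 [-0.57  0.23 -3.05] [-0.01 -0.1  -0.01] 18.01
50 [ -7.9  -44.01  50.5 ] [179.98  -0.    94.31] 11.74 [-3.08 -0.09  5.1 ] [ 0.    0.61 -0.03] 18.36
-7 [ -7.85 -44.03  50.53] [-179.91    0.     94.3 ] 11.98 [-6.35  0.97  8.94] [-0.03  1.35 -0.02] 18.71
-6 [ -7.86 -44.01  50.49] [-179.8   -0.    94.3] 11.72 [-9.56  0.3  12.14] [-0.07  2.11 -0.03] 19.06
```

```bash
cat >> h.py <<'E'
np.set_printoptions(precision=2,suppress=True)
def fs(f):
    a=np.radians(SY);c,s=np.cos(a),np.sin(a);return np.array([c*f[0]+s*f[1],-s*f[0]+c*f[1],f[2]])
def F(): return np.mean([fs(ctrl.get_obs()["wrist_force"]) for _ in range(4)],0)
def pr(n):
    f=F();o=ctrl.get_obs();print(n,tosaw(o["position"]),o["ee_rot"],round(o["width"],2),f,o["wrist_torque"],round(o["t"],2)); return f
E
python3 - <<'E'
from h import *
z=50.55
ctrl.servo_line(saw(-7.9,-44,z),RS,rate=10);ctrl.dwell(.1);pr(z)
for x in(-7,-6,-5):
    ctrl.servo_line(saw(x,-44,z),RS,rate=12);ctrl.dwell(.1);f=pr(x)
    if f[0]<-6:break
E
```

```text
50.55 [ -8.07 -44.02  50.53] [-179.98    0.     94.31] 11.35 [-2.93  0.46  3.59] [0.02 0.59 0.03] 19.51
-7 [ -7.51 -44.02  50.54] [-179.94    0.     94.31] 11.68 [-4.76 -0.01  4.91] [-0.05  1.16  0.04] 19.86
-6 [ -6.22 -44.03  50.52] [-179.98    0.     94.31] 11.67 [-4.95 -0.84  5.74] [-0.15  1.11  0.12] 20.21
-5 [ -5.7  -44.01  50.52] [-179.92   -0.     94.31] 11.4 [-6.15 -0.81  5.8 ] [-0.1   1.49  0.05] 20.56
```

```bash
python3 - <<'E'
from h import *
z=50.75
for x in(-5,-4,-3):
    ctrl.servo_line(saw(x,-44,z),RS,rate=12);ctrl.dwell(.1);f=pr(x)
    if f[0]<-8:break
snap("wrist","w9");snap("scene","s9")
im=cv2.imread("pics/w9.png");cv2.imwrite("pics/w9c.png",cv2.resize(im[0:130,260:420],None,fx=5,fy=4.5,interpolation=cv2.INTER_CUBIC))
E
```

```text
-5 [ -5.68 -44.02  50.52] [-179.92   -0.     94.31] 11.53 [-7.29  1.    3.44] [-0.1   1.33  0.03] 20.91
-4 [ -5.67 -44.    50.52] [-179.81   -0.     94.3 ] 11.73 [-8.29  0.15  8.03] [-0.15  2.03 -0.02] 21.26
```

View pics/w9c.png

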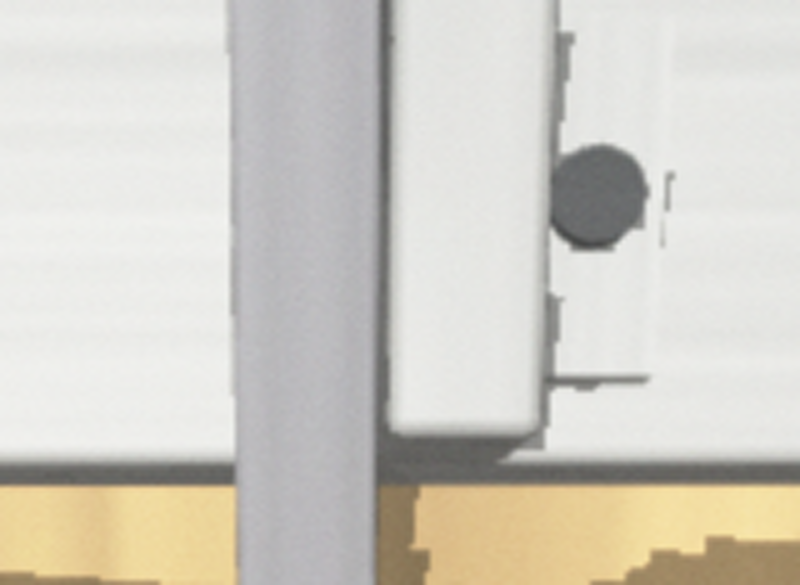

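View pics/s9.png

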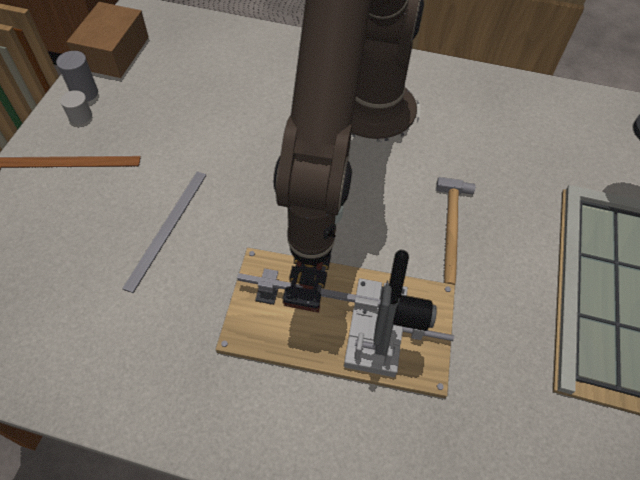

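The bar is at the fence: TCP x holds at -5.67 under 8 N. Sliding it along +y.

```bash
python3 - <<'E'
from h import *
for y in(-40,-33,-28,-24,-22,-21,-20,-19,-18):
    ctrl.servo_line(saw(-5,y,50.75),RS,rate=15);f=pr(y)
    if f[1]<-17 or f[2]>25:break
snap("wrist","w10");snap("scene","s10")
E
```

```text
-40 [ -5.67 -42.37  50.53] [-179.93    0.14   94.22] 11.33 [-6.46 -5.43  3.78] [-1.2   1.11  0.09] 21.78
-33 [ -5.7  -35.97  50.51] [-179.93    0.17   94.2 ] 11.88 [-5.17 -6.69  4.39] [-1.49  1.12  0.08] 22.4
-28 [ -5.67 -32.44  50.52] [-179.93    0.25   94.14] 11.72 [ -5.13 -10.5    3.54] [-2.29  1.    0.1 ] 22.88
-24 [ -5.72 -29.13  50.5 ] [-179.93    0.29   94.12] 11.85 [ -5.71 -11.     4.56] [-2.58  1.02  0.13] 23.3
-22 [ -5.69 -27.52  50.53] [-179.93    0.31   94.1 ] 11.88 [ -4.1  -12.3    4.05] [-2.79  0.98  0.09] 23.58
-21 [ -5.69 -26.88  50.52] [-179.93    0.33   94.09] 11.63 [ -5.01 -13.44   3.93] [-2.95  0.94  0.14] 23.83
-20 [ -5.68 -26.05  50.55] [-179.93    0.34   94.08] 11.61 [ -5.58 -14.08   3.34] [-3.07  1.01  0.16] 24.08
-19 [ -5.73 -25.24  50.51] [-179.93    0.35   94.08] 11.36 [ -5.29 -14.28   3.96] [-3.1   0.93  0.13] 24.33
-18 [ -5.69 -24.39  50.54] [-179.93    0.36   94.07] 11.57 [ -5.62 -14.51   4.2 ] [-3.22  0.91  0.14] 24.58
```

View pics/w10.png

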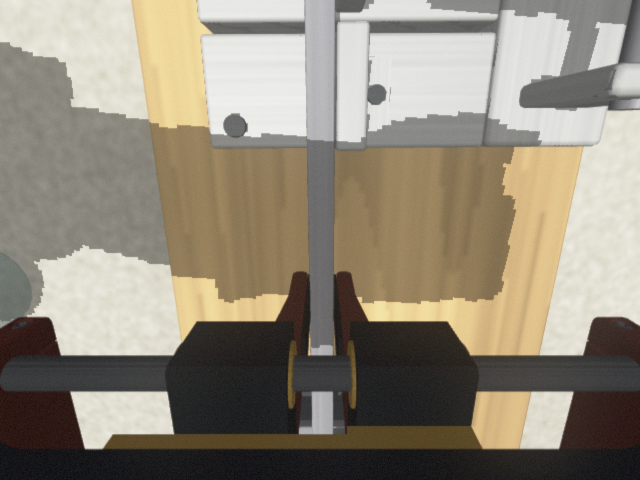

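The pin is being pressed: the push force has risen from 7 to 14.5 N. The tool is tilting 0.36° from compliance, so I'll compensate the orientation while pushing on to the hard stop.

```bash
python3 - <<'E'
from h import *
for y,k in((-16,.3),(-14,.7),(-12,1),(-11,1),(-10,1.1),(-9,1.2),(-8,1.2),(-7,1.25),(-6,1.3)):
    ctrl.servo_line(saw(-5,y,50.75),[180,-.4*k,90+SY+.22*k],rate=15);f=pr(y)
    if f[1]<-20.5 or f[2]>25:break
snap("wrist","w11");snap("scene","s11");snap("side","d11")
E
```

```text
-16 [ -5.72 -22.93  50.52] [-179.93    0.27   94.12] 11.87 [ -5.08 -15.89   4.12] [-3.51  0.89  0.08] 24.97
-14 [ -5.72 -22.87  50.53] [-179.93    0.22   94.13] 11.91 [ -4.95 -19.37   3.82] [-4.52  0.81  0.08] 25.25
-12 [ -5.71 -22.78  50.53] [-179.93    0.2    94.12] 11.86 [ -4.88 -23.47   4.24] [-5.45  0.68  0.13] 25.53
```

View pics/s11.png

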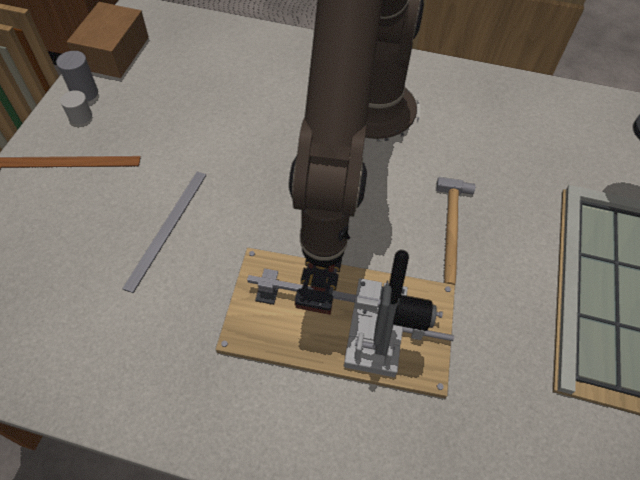

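View pics/w11.png

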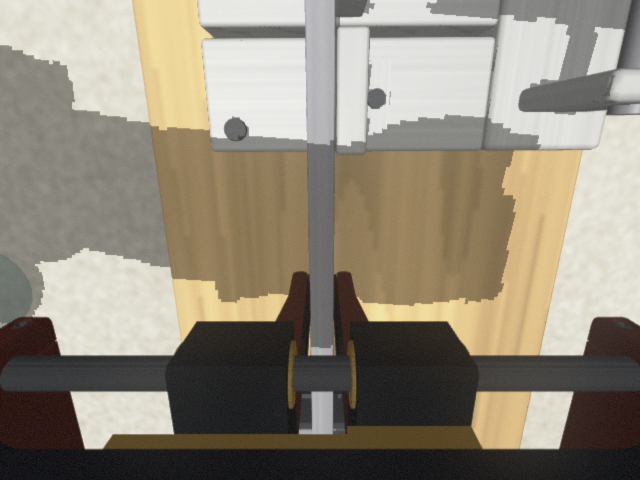

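TCP y stopped at -22.8 while the force rose from 16 to 23.5 N, so the bar is on the hard stop, and the pin tail now shows behind the stop at scene (438,314). I'll null the remaining 0.2° tilt, let it settle and verify.

```bash
python3 - <<'E'
from h import *
for p,y in((-.55,.4),(-.65,.45)):
    ctrl.servo_line(saw(-5,-12,50.75),[180,p,90+SY+y],rate=15);f=pr(p)
ctrl.dwell(.5);pr("hold")
snap("scene","s12");snap("side","d12")
for z in(54,60):print(tosaw(onz("scene",(249.5,281),z)))
s=cv2.imread("pics/s12.png");d=cv2.imread("pics/d12.png")
cv2.imwrite("pics/c12.png",cv2.resize(s[260:340,240:460],None,fx=3.6,fy=3.6,interpolation=cv2.INTER_CUBIC))
cv2.imwrite("pics/c13.png",cv2.resize(d[170:290,320:440],None,fx=5,fy=5,interpolation=cv2.INTER_CUBIC))
E
```

```text
-0.55 [ -5.69 -22.73  50.53] [-179.93    0.04   94.29] 11.56 [ -4.9  -22.72   4.3 ] [-5.47  0.66  0.09] 25.93
-0.65 [ -5.7  -22.74  50.53] [-179.93   -0.06   94.34] 11.66 [ -4.68 -23.1    3.77] [-5.54  0.72  0.03] 26.18
hold [ -5.69 -22.78  50.52] [-179.93   -0.05   94.34] 11.81 [ -4.75 -23.72   4.35] [-5.49  0.75  0.04] 26.68
[   0.4  -166.25   54.  ]
[   3.46 -164.96   60.  ]
```

View pics/c12.png

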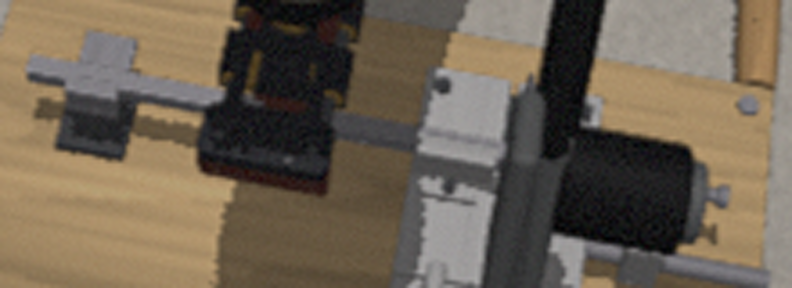

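View pics/c13.png

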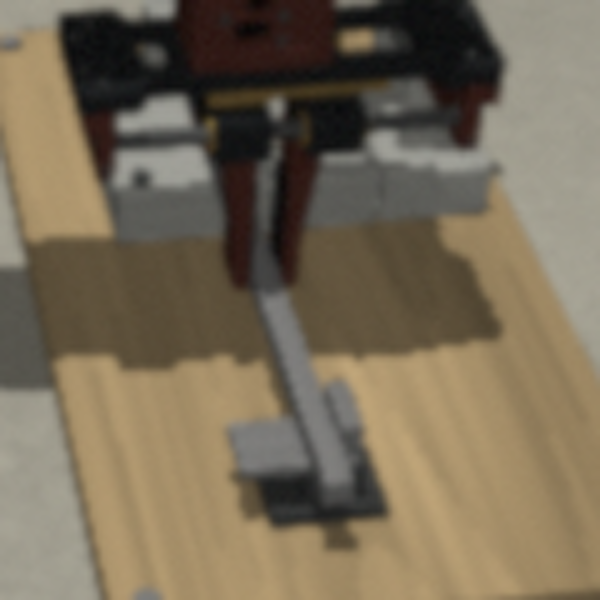

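```bash
python3 - <<'E'
from h import *
pr("final"); ctrl.finish_job()
E
```

```text
final [ -5.68 -22.74  50.54] [-179.93   -0.05   94.34] 12.02 [ -5.69 -22.63   5.64] [-5.44  0.69  0.04] 26.78
the job is handed in; nothing more can be done
```

The square bar is on the saw table and outboard rest, along the fence, and held against the length stop. I handed the job in at about 27 s with the arm still gripping and pushing. No verdict was reported.

**What I did:** I gripped the bar 20 mm from its centre and laid it with its end about 10 mm short of the pin. I then brought it to the fence and slid it along +y. The push rose with the pin's spring from about 7 N to 16 N, over roughly 12 mm of travel.

**Last checks**
- **Against the stop:** the bar stopped dead at tool saw y -22.8 mm while the push rose from 16 N to about 23 N. It held there for 0.5 s. The pin's tail shows behind the stop in the scene picture.
- **Flat and along the fence:** it was pressing about 5 N down on the table and 5 N against the fence. Tool tilt was below 0.1°, and the gripper width was about 12 mm.
- **Left alone:** the flat bar and hammer look unmoved in the last scene pictures, and I saw no sign of the jar having moved.

**What went wrong or disagreed**
- **Sideways slide:** the first tries to slide the bar to the fence stuck under too much down force. I lifted it about 3 mm, moved it to the fence and set it down again.
- **Bar end position:** the scene camera puts the bar's rear end at saw y of about -166 mm, where home is -170 mm. That would put the front end inside the stop, so I took it as camera error and relied on the contact force.

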